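# Finish packing a restock tote in layers beside the vending machine

### The job

Finish packing the grey restock tote in layers: one brown snack carton already lies crosswise in one end of it; lay the other flat on the floor beside it, crosswise too (along the tote's short side), in the free end; lower the divider plate in so that it lies level on both cartons; then stand the two white tubs upright on the divider, one on each side of its handle. Set the things down rather than drop them, never tip the tubs over, and leave the tote and all the other stock where they stand.

Things in the scene. Friction and masses are not known exactly. Their poses are not given: they have to be found in the camera images.
- tote: open grey plastic stacking tote, loose, about 0.7 kg: outside 240 mm (its x, long side) x 160 mm (its y, short side) x 100 mm high, walls and floor 4 mm thick (inside 232 x 152 mm, plus a rim lip 6 mm outward). Origin at the centre of its underside, z up. Its floor is 4 mm above the origin; it stands open side up on the table, long side roughly pointing away from the robot. Packed, the cartons' tops lie 44 mm and the divider's top 49 mm above the origin
- carton: brown cardboard snack carton lying flat on the table: 110 mm (x) x 50 mm (y) x 40 mm high, 0.2 to 0.35 kg. Origin at the centre of its underside, z up
- carton_in: a like carton (110 x 50 x 40 mm, same origin and axes) that already lies flat on the tote's floor, its length along the tote's short side, in the half towards the tote's -x (nearer the robot)
- divider: black divider plate 216 mm (x) x 140 mm (y) x 5 mm thick, 0.2 kg, lying flat on the table, with an aluminium pull handle in its middle: a bar 80 mm long (along y), 10 mm thick (along x), its top 45 mm and its underside 37 mm above the plate's underside, on an 8 mm wide leg at each end. Origin at the centre of the plate's underside, z up. Goes into the tote (8 mm spare at each end, 6 mm at each side) long side along the tote's long side, either way round
- divider_grip (a point): middle of the divider's handle bar, 41 mm above the plate's underside; axes are the divider's (the bar runs along y, is gripped across x)
- tub_1: first of two like round white plastic tubs with flat lids: 62 mm in diameter (at the lid, its widest), 46 mm high, about 0.13 kg, standing upright. Origin at the centre of its underside, z up. The two are interchangeable
- tub_2: second tub, the same in all ways: 62 mm in diameter, 46 mm high, origin at the centre of its underside
- tin: bystander, not packed: a flat dark steel tin 84 mm in diameter, 34 mm high, wider and lower than the tubs, standing among the carton and tubs. Origin at the centre of its underside
- can: bystander: upright metal drink can, 66 mm in diameter, 115 mm high, origin under its centre
- drink: bystander: upright bottle, 62 mm in diameter, 190 mm high, origin under its centre
- tape_roll: bystander: cardboard tape core lying flat, 100 mm outside diameter, 48 mm high, origin under its centre
- bar_box: bystander: flat pale paper box 95 (x) x 60 (y) x 22 mm high, smaller and flatter than the cartons, lying among the carton and tubs, origin under its centre
Not all that is in view belongs to the job. What is shaped like the carton but turquoise is not meant. Leave any blue look-alike of the tub_2 alone.

How it is judged:
On the way, in this order (a step that is already met when the one before it is completed fails the run):
1. both cartons lie flat on the tote's floor, crosswise, one in each end half (((x of carton in the frame of tote between 0.022 and 0.095 m and y of carton in the frame of tote between -0.035 and 0.035 m and z of carton in the frame of tote between 0 and 0.008 m and angle between the x axis of each of carton, carton_in and the y axis of tote, either way round below 0.25 rad and x of carton_in in the frame of tote between -0.095 and -0.022 m and y of carton_in in the frame of tote between -0.035 and 0.035 m and z of carton_in in the frame of tote between 0 and 0.008 m) or (x of carton in the frame of tote between -0.095 and -0.022 m and y of carton in the frame of tote between -0.035 and 0.035 m and z of carton in the frame of tote between 0 and 0.008 m and angle between the x axis of each of carton, carton_in and the y axis of tote, either way round below 0.25 rad and x of carton_in in the frame of tote between 0.022 and 0.095 m and y of carton_in in the frame of tote between -0.035 and 0.035 m and z of carton_in in the frame of tote between 0 and 0.008 m))), for 0.2 s.
2. the divider lies level on the cartons inside the tote (((x of carton in the frame of tote between 0.022 and 0.095 m and y of carton in the frame of tote between -0.035 and 0.035 m and z of carton in the frame of tote between 0 and 0.008 m and angle between the x axis of each of carton, carton_in and the y axis of tote, either way round below 0.25 rad and x of carton_in in the frame of tote between -0.095 and -0.022 m and y of carton_in in the frame of tote between -0.035 and 0.035 m and z of carton_in in the frame of tote between 0 and 0.008 m) or (x of carton in the frame of tote between -0.095 and -0.022 m and y of carton in the frame of tote between -0.035 and 0.035 m and z of carton in the frame of tote between 0 and 0.008 m and angle between the x axis of each of carton, carton_in and the y axis of tote, either way round below 0.25 rad and x of carton_in in the frame of tote between 0.022 and 0.095 m and y of carton_in in the frame of tote between -0.035 and 0.035 m and z of carton_in in the frame of tote between 0 and 0.008 m)) and z of divider in the frame of tote between 0.04 and 0.048 m and angle between divider's own z axis and vertical below 0.05 rad and x of divider in the frame of tote between -0.015 and 0.015 m and y of divider in the frame of tote between -0.015 and 0.015 m), for 0.2 s.
3. both tubs stand upright on the divider, one on each side of its handle (all of step 2 and ((x of tub_1 in the frame of divider between 0.03 and 0.095 m and y of tub_1 in the frame of divider between -0.05 and 0.05 m and z of tub_1 in the frame of divider between 0.002 and 0.009 m and angle between each of tub_1, tub_2's own z axis and vertical below 0.1 rad and x of tub_2 in the frame of divider between -0.095 and -0.03 m and y of tub_2 in the frame of divider between -0.05 and 0.05 m and z of tub_2 in the frame of divider between 0.002 and 0.009 m) or (x of tub_1 in the frame of divider between -0.095 and -0.03 m and y of tub_1 in the frame of divider between -0.05 and 0.05 m and z of tub_1 in the frame of divider between 0.002 and 0.009 m and angle between each of tub_1, tub_2's own z axis and vertical below 0.1 rad and x of tub_2 in the frame of divider between 0.03 and 0.095 m and y of tub_2 in the frame of divider between -0.05 and 0.05 m and z of tub_2 in the frame of divider between 0.002 and 0.009 m))), for 0.2 s.
At the end, for the whole second after the job is handed in: At rest in the level tote (moved < 40 mm): cartons flat on its floor (+-4 mm), crosswise (0.25 rad), middles > 22 mm either side of the tote's middle; divider on them, level (0.05 rad), central within 15 mm; tubs on it, upright (0.1 rad), > 30 mm either side of the handle's middle (all of step 3 and linear speed of each of carton, carton_in, divider, tub_1, tub_2 below 0.02 m/s and angle between tote's own z axis and vertical below 0.05 rad and distance of tote from where it was at the start of the episode below 0.04 m); the robot touches nothing.
It fails at once if a carton, the divider or a tub is dropped or thrown (faster than 0.7 m/s with no finger on it: a fall of about 25 mm) ((linear speed of carton above 0.7 m/s and contact force between the fingers and carton below 0.05 N) or (linear speed of carton_in above 0.7 m/s and contact force between the fingers and carton_in below 0.05 N) or (linear speed of divider above 0.7 m/s and contact force between the fingers and divider below 0.05 N) or (linear speed of tub_1 above 0.7 m/s and contact force between the fingers and tub_1 below 0.05 N) or (linear speed of tub_2 above 0.7 m/s and contact force between the fingers and tub_2 below 0.05 N)).
It fails at once if a tub is tipped over (past 0.7 rad) (angle between any of tub_1, tub_2's own z axis and vertical above 0.7 rad).
It fails at once if other stock on the table is disturbed (moved over 30 mm) (distance of any of tin, can, drink, tape_roll, bar_box from where it was at the start of the episode above 0.03 m).
It fails at once if the tote is shoved (over 40 mm) (distance of tote from where it was at the start of the episode above 0.04 m).
It also fails if it takes over 72 s, if anything falls off the work surface, if the arm or the gripper's body presses on something with over 40 N, if the wrist force passes 120 N, or if a joint passes its speed limit or range.

### The arm

A 7-joint arm with a two-finger parallel gripper is mounted at the origin on the work surface. World frame = base frame: x ahead of the robot, y to its left, z up, the work surface at z = 0. Lengths are in m, angles in rad, forces in N, time in s.
With the tool pointing down it reaches from about 0.4 to 0.85 m from the base axis. Payload 10.4 kg.
Tool frame: the origin (TCP) lies at the very end of the fingers, on their centre line; the grasp point (between the pads) lies manip.grasp_offset behind it (manip.grasp_offset is the distance from the TCP to the grasp point, in m); z points along the fingers, x is the direction in which the jaws open and shut, and the axes are right-handed (so a half turn about z gives the same grasp; the last joint's range is limited). The gripper opens to 85 mm and grips with 20 to 120 N. Pads are 22 mm wide; open, the fingers measure 114 mm over their backs; the gripper's body (76 mm by 85 mm) begins 54 mm behind the grasp point. The pads swing forward as they close: fully open they stand 13 mm farther back than shut.
Start: joints at [1.093, 0.332, -0.065, 1.46, 0.022, 1.35, -0.088], TCP at [0.275, -0.561, 0.231] pointing down, gripper open.
Joint ranges: [-2.6, 2.6], [-0.5, 2.12], [-1.47, 1.34], [0.16, 2.42], [-1.27, 4.41], [0.06, 2.06], [-2.6, 2.6]. Speed limits (rad/s): [2.22, 2.22, 2.79, 2.79, 3.14, 3.14, 3.14].

### API

Orientations are given as a unit quaternion [x, y, z, w].
In Python, from workcell import manip gives the robot as it stands.
- The arm moves only by the shell command python3 -m crank 'ROWS' [FORCE]. ROWS is JSON, a list that holds one entry, the list of rows, each a list of 7 numbers: the shift along the world's x, y, z in units of 60 mm (1.0 is 60 mm), then the turn, a rotation vector about the world's x, y, z in units of 5 degrees (1.0 is 5 degrees), then the finger opening in mm, from 0 to 85.4. A call has 1 to 8 rows; each row shifts and turns the commanded pose from where the row before left it; what a row does not reach is not made up. A row lasts 1/8 s, in which the tool goes at most 62.5 mm and 10.7 degrees, less where a joint would pass 70% of its speed; a pose out of reach is approached as far as the arm can. A call is refused whole if a number of a shift passes 1 or a number of a turn 1, either way. A call with a gripper value outside its range is refused whole. The fingers move at their own pace and stop on an object; FORCE is the grip in N (left out, the last holds). Time passes only in rows, so rows that do not move let the fingers close. It gives the time, the measured TCP pose, the force and the opening at its end, in the units of the state.
- manip.get_obs(): the state, without advancing time (a new reading comes with each control period).
- manip.camera(name): name is "scene" or "top" or "wrist"; returns (picture, depth): 480x640x3 uint8, blue, green, red; 480x640 float32, m along the optical axis (not along the pixel's ray), 0 where there is no reading.
- manip.get_calibration(name): a dict with "fx", "fy", "cx", "cy" (pixels), "rvec" (rotation vector, rad) and "tvec" (3), from world to camera coordinates, as OpenCV has them; the wrist camera has in their place "T_tool_cam" (4x4, takes a point from camera to tool coordinates, whose origin is the TCP and whose axes are the tool frame's). Camera axes: x right, y down, z forward; pixel columns grow to the right and rows downward; lengths in m; the calibration is good to about 2 mm. A picture is of the moment at which its call begins: read the wrist's pose just before it. get_calibration takes no time and is no camera call.
- manip.hand_in(): hands the job in, once; it reports no verdict.
The state is a dict: "clock": time; "joint_pos": joint angles; "joint_velocities": joint speeds; "tau": joint torques, N m; "position": TCP position; "ee_rot": TCP orientation; "ft_force": force on the tool from outside, world axes, zero at the start; "torque": the same for the moment, N m; "grip_width": opening from 0.0 (shut) to 1.0 (fully open).
Only numpy, scipy, OpenCV 4.12 (cv2) and the standard library are available. Lean on these libraries where they do the work, as an engineer would, in place of code of your own. Each camera call takes 0.05 s, during which the arm holds its last target.

## Working session

There is one attempt and no reset: what is moved stays moved. The work goes in short steps, Python scripts to look and compute and a shell command to move; the robot and the scene stay as the last step left them, time stands still between calls to the robot, and variables do not carry over. Pictures are saved under pics/ and viewed, and the job is handed in when it is done.

```bash
ls; mkdir -p pics
python3 - <<'E'
from workcell import manip
import cv2
o=manip.get_obs()
for k,v in o.items(): print(k,v)
print(manip.grasp_offset)
for n in ("scene","top"):
    p,d=manip.camera(n); cv2.imwrite(f"pics/{n}0.png",p); print(manip.get_calibration(n))
print(manip.get_calibration("wrist"))
E
```

```text
pics
clock 0.0
joint_pos [ 1.09343286  0.33288007 -0.06472319  1.46095769  0.02163144  1.34989531
 -0.08846765]
joint_velocities [ 0.00135343  0.00210303  0.00102323 -0.00127379  0.00082645 -0.00133423
  0.0001671 ]
tau [-1.22843798e-03 -6.25450373e+01  4.78203397e-02 -3.91599870e+01
  1.59832399e-02  1.01440237e-02  1.64033651e-06]
position [ 0.2743614  -0.5611364   0.23050307]
ee_rot [ 8.48328715e-01 -5.29469423e-01 -6.35044586e-04 -3.43103853e-04]
ft_force [ 0.31738617 -0.78311427  0.27992861]
torque [ 0.02148741 -0.02217239 -0.01570303]
grip_width 0.9976193731850787
0.0187
{'fx': 554.7481158187406, 'fy': 554.7481158187406, 'cx': 317.0837424120747, 'cy': 249.64377074908026, 'rvec': array([ 2.02832236,  0.77823628, -0.40554575]), 'tvec': array([-0.48244301, -0.13578888,  1.61892581])}
{'fx': 451.70655263992285, 'fy': 451.70655263992285, 'cx': 316.09906964620586, 'cy': 237.04079391252168, 'rvec': array([ 2.1738952 , -2.1566412 ,  0.05613977]), 'tvec': array([0.0560003 , 0.58860344, 0.94634214])}
{'fx': 334.70985374167947, 'fy': 334.70985374167947, 'cx': 320.1846492776144, 'cy': 237.53427926531407, 'T_tool_cam': array([[ 9.99999857e-01,  4.38215900e-04, -3.06861600e-04,
         4.03733150e-04],
       [-3.42657295e-04,  9.65161436e-01,  2.61654898e-01,
        -6.49805775e-02],
       [ 4.10832319e-04, -2.61654756e-01,  9.65161448e-01,
        -1.42464968e-01],
       [ 0.00000000e+00,  0.00000000e+00,  0.00000000e+00,
         1.00000000e+00]])}
```

View pics/top0.png

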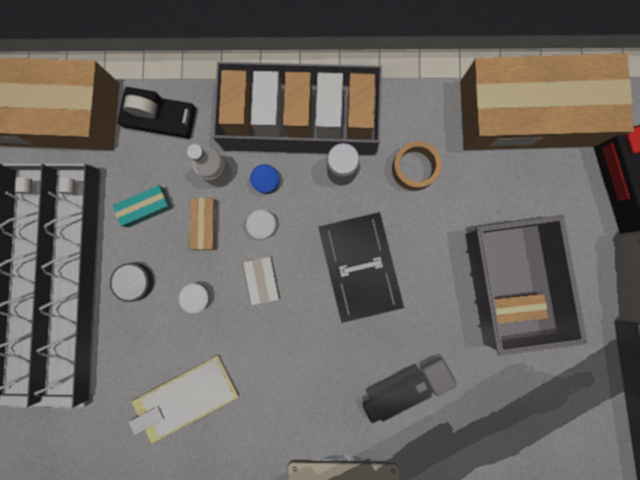

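View pics/scene0.png

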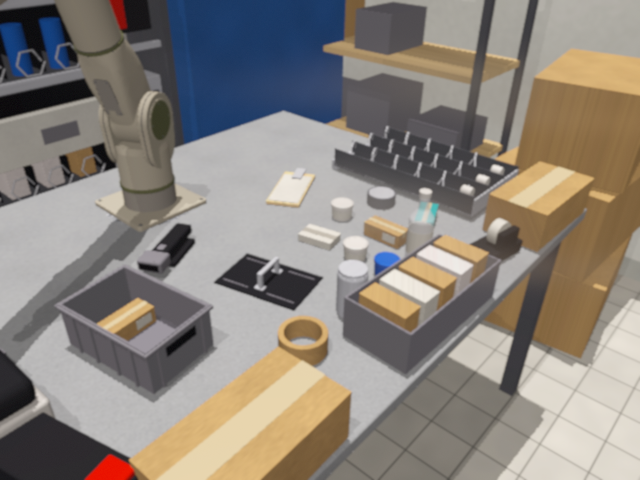

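The top view shows the brown carton at (202,223), the turquoise look-alike at (141,205), white tubs at (260,224) and (194,298), and the tin at (131,282). The bar box is at (261,281), the divider at (361,267), and the tote at (525,285) with carton_in near (521,308). I'll convert these with depth.

```bash
cat > h.py <<'E'
import numpy as np,cv2
from workcell import manip
from scipy.spatial.transform import Rotation as R
def cloud(n):
    c=manip.get_calibration(n)
    o=manip.get_obs()
    p,d=manip.camera(n)
    v,u=np.mgrid[0:480,0:640]
    pc=np.stack([(u-c['cx'])/c['fx']*d,(v-c['cy'])/c['fy']*d,d],-1).reshape(-1,3)
    if 'rvec' in c:
        Rm=cv2.Rodrigues(c['rvec'])[0]; w=(pc-c['tvec'])@Rm
    else:
        T=c['T_tool_cam']; t=pc@T[:3,:3].T+T[:3,3]
        w=R.from_quat(o['ee_rot']).apply(t)+o['position']
    w=w.reshape(480,640,3); w[d==0]=np.nan
    return p,w
E
python3 - <<'E'
from h import *
p,w=cloud('top'); np.save('top.npy',w); cv2.imwrite('top.png',p)
for u,v in [(202,223),(141,205),(260,224),(194,298),(131,282),(261,281),(361,267),(345,250),(521,308),(510,265),(343,380),(410,388),(343,160),(417,165),(265,180),(206,165)]: print(u,v,w[v,u].round(3))
c=cv2.resize(p[180:320,90:310],None,fx=3.6,fy=3.6,interpolation=cv2.INTER_CUBIC);cv2.imwrite('pics/a.png',c)
c=cv2.resize(p[200:360,300:590],None,fx=2.7,fy=2.7,interpolation=cv2.INTER_CUBIC);cv2.imwrite('pics/b.png',c)
E
```

```text
202 223 [0.615 0.304 0.04 ]
141 205 [0.654 0.438 0.04 ]
260 224 [0.613 0.179 0.045]
194 298 [0.456 0.315 0.046]
131 282 [0.488 0.455 0.036]
261 281 [0.493 0.178 0.023]
361 267 [ 0.524 -0.034  0.043]
345 250 [ 0.562 -0.002  0.005]
521 308 [ 0.443 -0.362  0.044]
510 265 [ 0.532 -0.358  0.003]
343 380 [ 0.283  0.001 -0.001]
410 388 [ 0.278 -0.135  0.042]
343 160 [0.734 0.006 0.114]
417 165 [ 0.752 -0.161  0.   ]
265 180 [0.708 0.17  0.046]
206 165 [0.717 0.271 0.141]
```

View pics/a.png

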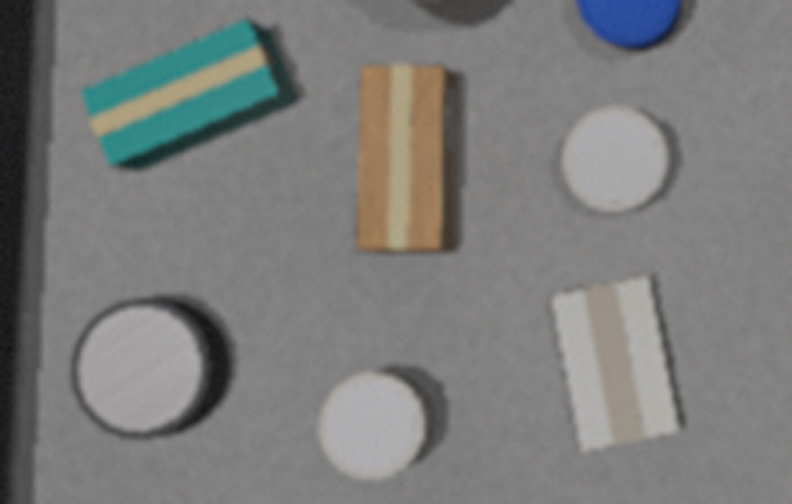

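View pics/b.png

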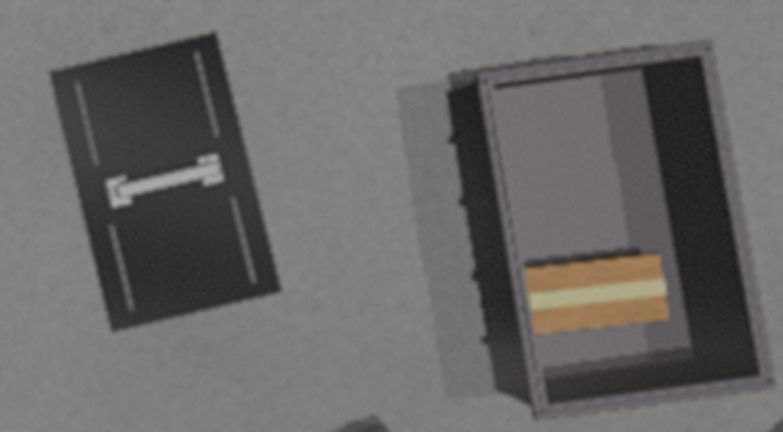

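```bash
cat > fit.py <<'E'
from h import *
def rect(w,box,z0,z1):
    u0,v0,u1,v1=box
    q=w[v0:v1,u0:u1].reshape(-1,3); q=q[(q[:,2]>z0)&(q[:,2]<z1)]
    r=cv2.minAreaRect((q[:,:2]*1000).astype(np.float32))
    (c,s,a)=r
    if s[0]<s[1]: s=(s[1],s[0]); a+=90
    a=(a+90)%180-90
    return np.round(c,1),np.round(s,1),round(a,2),len(q),q[:,2].mean().round(4),(q[:,:2].mean(0)*1000).round(1)
E
python3 - <<'E'
from fit import *
w=np.load('top.npy')
for n,b,z0,z1 in [('carton',(180,185,225,260),.034,.046),('tub a',(240,205,282,245),.04,.052),('tub b',(172,278,214,318),.04,.052),('barbox',(240,250,285,310),.016,.028),('tin',(105,255,155,310),.028,.042),('div',(315,205,408,325),.0025,.008),('bar',(335,255,387,280),.036,.048),('rim',(460,210,590,360),.095,.105),('cin',(490,290,552,325),.038,.05),('can',(320,135,365,175),.105,.12),('drink',(180,135,230,190),.15,.2)]: print(n,*rect(w,b,z0,z1))
E
```

```text
carton [629.6 305. ] [143.   56.8] -3.96 1206 0.0392 [613.9 305.7]
tub a [613.7 177.4] [60.3 60.2] -89.53 655 0.0442 [613.1 177.5]
tub b [456.1 316.8] [61.5 60.3] 57.37 680 0.0439 [455.7 316.8]
barbox [493.1 179.3] [95.  60.8] 12.2 1232 0.0212 [492.9 178.8]
tin [487.6 460.5] [83.1 82.8] -37.86 1211 0.0336 [487.3 459.5]
div [532.  -37.4] [259.9 201.2] 0.55 5113 0.0046 [525.3 -37. ]
bar [525.1 -36.3] [78.8 10. ] -76.17 181 0.0435 [525.  -36.2]
rim [ 492.3 -360.4] [252.  173.5] 8.36 2323 0.0987 [ 489.1 -360.5]
cin [ 441.1 -362.8] [104.2  50.6] -82.7 1237 0.043 [ 441.4 -362.9]
can [736.8   6. ] [59.8 59.7] 0.38 754 0.1137 [735.5   5.8]
drink [729.7 279.2] [27.9 25.9] 45.01 265 0.1828 [727.7 277.1]
```

Run:
```python
from fit import *
w=np.load('top.npy')
def f(n,xr,yr,zr):
    q=w.reshape(-1,3); m=(q[:,0]>xr[0])&(q[:,0]<xr[1])&(q[:,1]>yr[0])&(q[:,1]<yr[1])&(q[:,2]>zr[0])&(q[:,2]<zr[1]); q=q[m]
    e,v=np.linalg.eigh(np.cov(q[:,:2].T)); a=np.degrees(np.arctan(v[1,1]/v[0,1]))
    print(n,*rect(q.reshape(1,-1,3),(0,0,len(q),1),-1,1),'pca',a.round(2))
f('carton',(.53,.675),(.26,.35),(.034,.046))
f('divider',(.38,.66),(-.135,.06),(.003,.009))
f('rim',(.3,.7),(-.5,-.2),(.094,.106))
f('turq',(.6,.7),(.36,.5),(.034,.046))
o=manip.get_obs();print(o['clock'])
```

```text
carton [614.8 306.6] [110.5  51.1] 0.42 1204 0.0392 [613.8 305.8] pca 0.74
divider [521.8 -37.2] [275.2 190.7] -0.36 4655 0.0049 [523.8 -36.9] pca 14.13
rim [ 492.4 -360.8] [252.  174.3] 8.36 2407 0.0986 [ 488.7 -360.8] pca 8.31
turq [653.  441.2] [111.3  51.8] -66.15 1187 0.0393 [652.2 440.9] pca -66.13
0.15
```

```bash
python3 -m crank '[[[0.3,0.4,0,0,0,1,85],[0.3,0.45,0,0,0,1,85],[0.3,0.45,0,0,0,1,85],[0.3,0.45,0,0,0,1,85],[0.3,0.45,0,0,0,1,85],[0.3,0.45,0,0,0,1,85],[0.3,0.45,0,0,0,1,85],[0.3,0.45,0,0,0,1,85]]]' 40
python3 -m crank '[[[0.3,0.5,0,0,0,1,85],[0.3,0.5,0,0,0,1,85],[0.3,0.5,0,0,0,1,85],[0.3,0.5,0,0,0,1,85],[0.3,0.5,0,0,0,1,85],[0.3,0.5,0,0,0,1,85],[0.3,0.5,0,0,0,1,85],[0.3,0.5,0,0,0,1,85]]]'
```

```text
clock: 1.15
position: [0.4197, -0.3467, 0.2314]
ee_rot: [0.979, -0.205, 0.0, 0.0]
ft_force: [0.2, 0.1, -0.9]
grip_width: 0.994
clock: 2.15
position: [0.5635, -0.1063, 0.2313]
ee_rot: [0.99, 0.142, 0.0, -0.0]
ft_force: [-0.4, 1.1, -0.6]
grip_width: 0.997
```

```bash
python3 -m crank '[[[0.1,0.5,0,0,0,1,85],[0.1,0.5,0,0,0,1,85],[0.1,0.5,0,0,0,1,85],[0.1,0.5,0,0,0,1,85],[0.1,0.5,0,0,0,1,85],[0.1,0.5,0,0,0,1,85],[0.1,0.5,0,0,0,1,85],[0.1,0.5,0,0,0,1,85]]]'
python3 -m crank '[[[0,0.4,0,0,0,1,85],[0,0.4,0,0,0,1,85],[0,0.4,0,0,0,1,85],[0,0.4,0,0,0,1,85],[0,0.4,0,0,0,1,85],[0,0.4,0,0,0,1,85],[0,0.3,0,0,0,0.8,85],[0,0,0,0,0,0,85]]]'
python3 - <<'E'
from h import *
o=manip.get_obs();print(o['joint_pos'],R.from_quat(o['ee_rot']).as_matrix().round(3),o['position'])
p,w=cloud('wrist');cv2.imwrite('pics/w1.png',p)
q=w.reshape(-1,3);q=q[(abs(q[:,0]-.614)<.09)&(abs(q[:,1]-.306)<.045)&(q[:,2]>.03)&(q[:,2]<.05)]
print(cv2.minAreaRect((q[:,:2]*1000).astype(np.float32)),q.mean(0),len(q))
E
```

```text
clock: 3.15
position: [0.6107, 0.1334, 0.2313]
ee_rot: [0.881, 0.472, 0.0, -0.0]
ft_force: [-0.2, -0.1, -0.6]
grip_width: 0.996
clock: 4.15
position: [0.6096, 0.2959, 0.2311]
ee_rot: [0.705, 0.709, 0.0, -0.001]
ft_force: [0.3, 0.3, -0.1]
grip_width: 0.993
[ 0.02849182  0.58368441 -0.84683446  1.26766862  0.42645321  1.47124053
  0.80269878] [[-0.005  1.    -0.001]
 [ 1.     0.005  0.001]
 [ 0.001 -0.001 -1.   ]] [0.60959863 0.2958809  0.23105324]
((632.6438598632812, 304.4977722167969), (63.69214630126953, 151.97238159179688), 82.4719009399414) [0.61580139 0.30585966 0.03988558] 5441
```

View pics/w1.png

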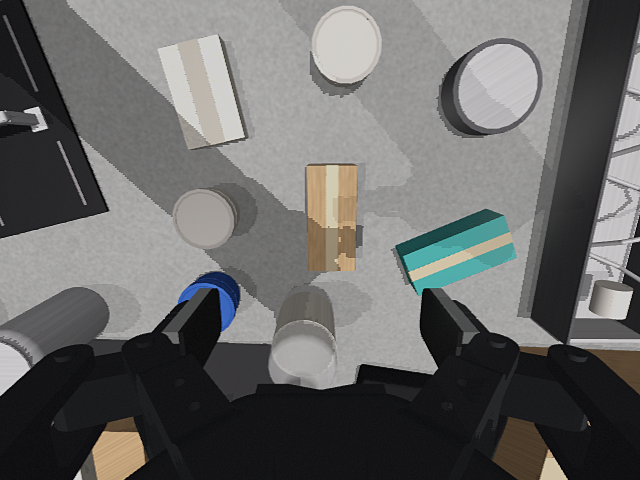

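The carton sits at (331,217) and is clear of neighbours on both finger sides. The bottle at (305,330) lies ahead, outside the gripper body's footprint. I'll correct by +4 mm x and +10 mm y, then descend.

```bash
python3 -m crank '[[[0.07,0.17,0,0,0,0,85],[0,0,-0.6,0,0,0,85],[0,0,-0.6,0,0,0,85],[0,0,-0.6,0,0,0,85],[0,0,-0.6,0,0,0,85],[0,0,-0.5,0,0,0,85],[0,0,0,0,0,0,85]]]'
```

```text
clock: 5.08
position: [0.614, 0.3025, 0.055]
ee_rot: [0.707, 0.707, -0.002, -0.001]
ft_force: [0.1, -0.5, -0.1]
grip_width: 0.996
```

```bash
python3 -m crank '[[[0,0.06,-0.3,0,0,0,85],[0,0,-0.3,0,0,0,85],[0,0,-0.12,0,0,0,85],[0,0,0,0,0,0,85]]]'
python3 -m crank '[[[0,0,0,0,0,0,45],[0,0,0,0,0,0,40],[0,0,0,0,0,0,40],[0,0,0,0,0,0,40],[0,0,0,0,0,0,40]]]' 50
```

```text
clock: 5.58
position: [0.6146, 0.3071, 0.0136]
ee_rot: [0.707, 0.707, -0.0, -0.0]
ft_force: [-0.2, -0.2, -0.3]
grip_width: 0.997
clock: 6.2
position: [0.6152, 0.3077, 0.0151]
ee_rot: [0.707, 0.707, 0.001, 0.0]
ft_force: [-1.6, 0.5, 5.5]
grip_width: 0.578
```

```bash
python3 -m crank '[[[0,0,0.2,0,0,0,40],[0,0,0.5,0,0,0,40],[0,0,0.6,0,0,0,40],[0,0,0.6,0,0,0,40],[0,0,0.6,0,0,0,40],[0,0,0.6,0,0,0,40],[0,0,0.2,0,0,0,40]]]'
python3 -m crank '[[[0,-0.3,0,0,0,-0.5,40],[0,-0.6,0,0,0,-1,40],[0,-0.65,0,0,0,-1,40],[0,-0.65,0,0,0,-1,40],[0,-0.65,0,0,0,-1,40],[0,-0.65,0,0,0,-1,40],[0,-0.65,0,0,0,-1,40],[0,-0.65,0,0,0,-1,40]]]'
```

```text
clock: 7.08
position: [0.6152, 0.3078, 0.2146]
ee_rot: [0.707, 0.707, 0.001, 0.0]
ft_force: [0.2, 0.5, -2.8]
grip_width: 0.577
clock: 8.07
position: [0.6134, 0.016, 0.21]
ee_rot: [0.898, 0.44, -0.001, -0.0]
ft_force: [-0.1, -0.4, -2.1]
grip_width: 0.576
```

```bash
python3 -m crank '[[[-0.15,-0.7,0,0,0,-1,40],[-0.15,-0.7,0,0,0,-1,40],[-0.15,-0.7,0,0,0,-1,40],[-0.15,-0.7,0,0,0,-1,40],[-0.15,-0.7,0,0,0,-1,40],[-0.1,-0.7,0,0,0,-1,40],[-0.1,-0.7,0,0,0,-1,40],[-0.05,-0.7,0,0,0,-1,40]]]'
python3 -m crank '[[[-0.05,-0.5,0,0,0,-0.7,40],[0,0,0,0,0,0,40],[0,0,0,0,0,0,40]]]'
python3 - <<'E'
from h import *
o=manip.get_obs();print(o['joint_pos'],R.from_quat(o['ee_rot']).as_matrix().round(3),o['position'])
p,w=cloud('wrist');cv2.imwrite('pics/w2.png',p)
p,w=cloud('top');np.save('top2.npy',w);cv2.imwrite('pics/t2.png',cv2.resize(p[190:370,440:610],None,fx=3.2,fy=3.2))
E
```

```text
clock: 9.07
position: [0.5539, -0.3195, 0.2116]
ee_rot: [0.994, 0.106, -0.0, -0.0]
ft_force: [0.6, -0.1, -2.6]
grip_width: 0.575
clock: 9.45
position: [0.5522, -0.3459, 0.2118]
ee_rot: [0.997, 0.079, 0.0, -0.001]
ft_force: [0.8, -0.4, -2.5]
grip_width: 0.575
[ 0.80940301  0.43658467 -0.437254    1.39166882  0.18323873  1.35401891
  0.52776584] [[ 0.987  0.158  0.   ]
 [ 0.158 -0.987  0.001]
 [ 0.    -0.001 -1.   ]] [ 0.55215451 -0.34586366  0.21180994]
```

View pics/w2.png

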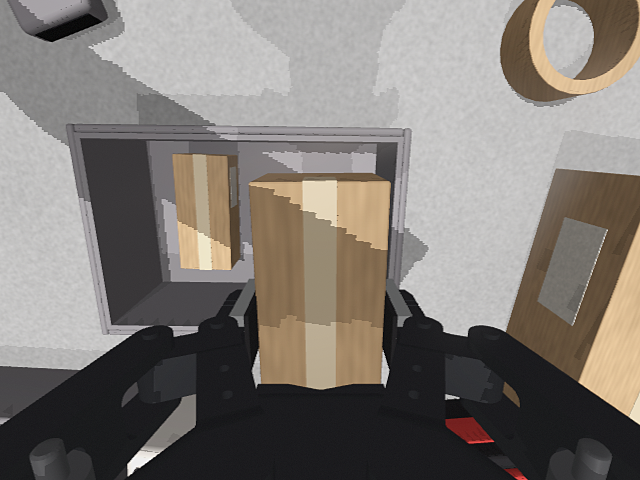

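View pics/t2.png

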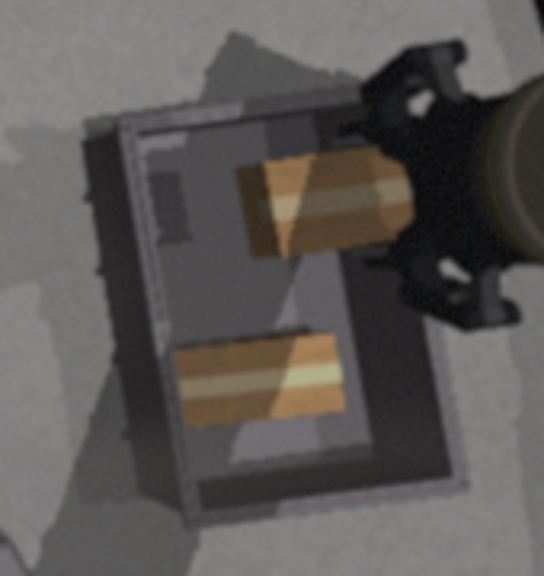

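The carton at (320,280) is gripped squarely and hangs above the free end of the tote, and carton_in is at (205,212). I'll align and lower it.

```bash
python3 -m crank '[[[-0.04,-0.1,0,0,0,-0.1,40],[0,0,-0.4,0,0,0,40],[0,0,-0.5,0,0,0,40],[0,0,-0.5,0,0,0,40],[0,0,-0.4,0,0,0,40],[0,0,-0.2,0,0,0,40],[0,0,0,0,0,0,40]]]'
```

```text
clock: 10.42
position: [0.5491, -0.3526, 0.0918]
ee_rot: [0.997, 0.075, -0.0, -0.0]
ft_force: [-0.1, 0.2, -1.7]
grip_width: 0.574
```

Good position. Final lowering: 72 mm to z ≈ 0.020.

```bash
python3 -m crank '[[[0,0,-0.3,0,0,0,40],[0,0,-0.3,0,0,0,40],[0,0,-0.3,0,0,0,40],[0,0,-0.15,0,0,0,40],[0,0,-0.08,0,0,0,40],[0,0,0,0,0,0,40]]]'
```

```text
clock: 11.18
position: [0.5473, -0.3535, 0.023]
ee_rot: [0.997, 0.074, -0.002, -0.0]
ft_force: [-5.0, -1.7, -3.7]
grip_width: 0.576
```

A 5 N sideways force suggests the finger linkage brushes the far wall. I'll shift about 8 mm back toward the tote's middle.

```bash
python3 -m crank '[[[-0.1,-0.02,0.05,0,0,0,40],[-0.03,0,0,0,0,0,40],[0,0,0,0,0,0,40]]]'
python3 - <<'E'
from h import *
p,w=cloud('top');cv2.imwrite('pics/t3.png',cv2.resize(p[190:370,440:610],None,fx=3.2,fy=3.2))
p,w=cloud('scene');cv2.imwrite('pics/s3.png',cv2.resize(p[200:420,0:300],None,fx=2.6,fy=2.6))
E
```

```text
clock: 11.55
position: [0.5417, -0.3539, 0.0276]
ee_rot: [0.997, 0.075, 0.0, 0.0]
ft_force: [0.7, 1.0, -2.0]
grip_width: 0.575
```

View pics/t3.png

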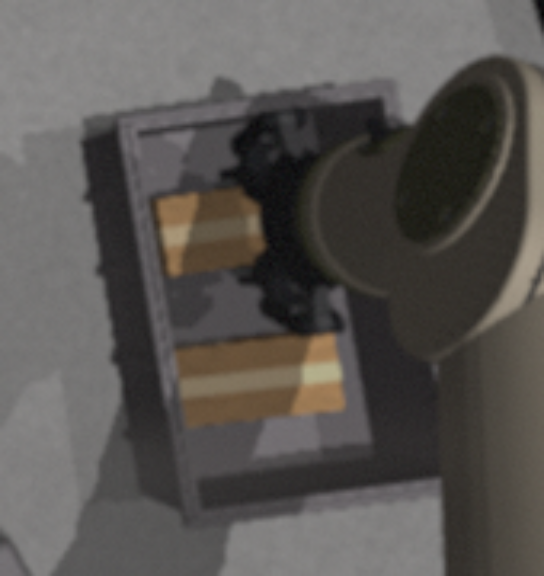

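View pics/s3.png

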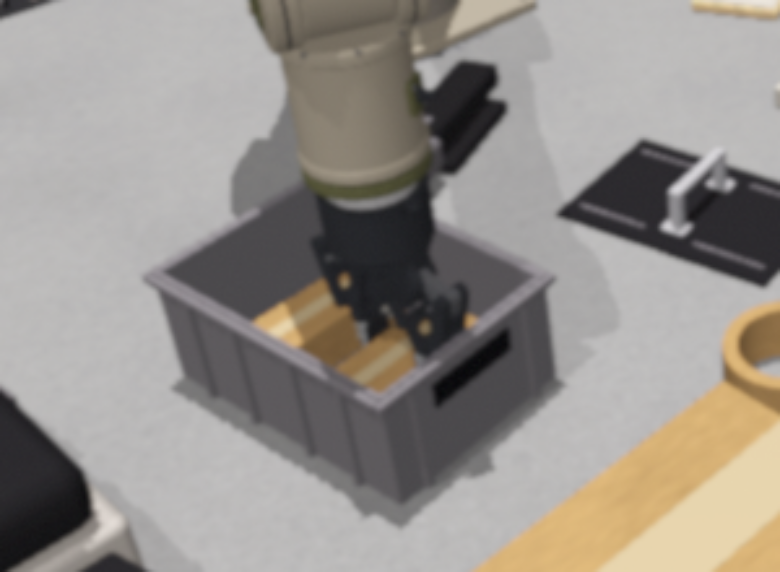

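```bash
python3 -m crank '[[[0,0,-0.07,0,0,0,40],[0,0,-0.05,0,0,0,40],[0,0,-0.03,0,0,0,40],[0,0,0,0,0,0,40]]]'
```

```text
clock: 12.15
position: [0.5415, -0.3537, 0.019]
ee_rot: [0.997, 0.075, -0.0, -0.0]
ft_force: [-5.1, 2.7, 6.5]
grip_width: 0.573
```

Floor contact shows (+6.5 N). I'll release gently with a limited opening.

```bash
python3 -m crank '[[[0,0,0,0,0,0,54],[0,0,0,0,0,0,60],[0,0,0,0,0,0,62],[0,0,0.1,0,0,0,62],[0,0,0.5,0,0,0,62]]]'
python3 -m crank '[[[0,0,0.6,0,0,0,62],[0,0,0.6,0,0,0,62],[0,0,0.6,0,0,0,70],[0,0,0.6,0,0,0,80],[-0.2,0.7,0.2,0,0,0,80],[-0.2,0.8,0,0,0,0,80],[0,0.8,0,0,0,0.3,80],[0,0.8,0,0,0,0.3,80]]]'
python3 - <<'E'
from h import *
p,w=cloud('top');np.save('top4.npy',w);cv2.imwrite('pics/t4.png',cv2.resize(p[190:370,300:610],None,fx=2.5,fy=2.5))
E
```

```text
clock: 12.78
position: [0.5404, -0.3533, 0.0532]
ee_rot: [0.997, 0.075, -0.001, -0.001]
ft_force: [0.2, 0.4, 0.7]
grip_width: 0.727
clock: 13.78
position: [0.5174, -0.1664, 0.211]
ee_rot: [0.995, 0.101, 0.0, 0.0]
ft_force: [0.5, 0.4, 0.3]
grip_width: 0.936
```

View pics/t4.png

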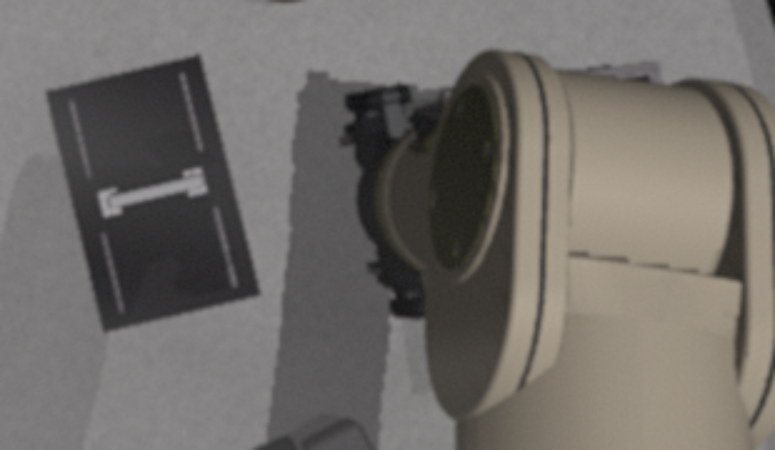

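```bash
python3 -m crank '[[[0.1,0.7,0,0,0,0.3,85],[0,0.7,0,0,0,0.15,85],[0,0.6,0,0,0,0,85],[0,0,0,0,0,0,85],[0,0,0,0,0,0,85]]]'
python3 - <<'E'
from h import *
o=manip.get_obs();print(R.from_quat(o['ee_rot']).as_matrix().round(3),o['position'])
p,w=cloud('wrist');cv2.imwrite('pics/w5.png',p)
q=w.reshape(-1,3);q=q[(abs(q[:,0]-.525)<.07)&(abs(q[:,1]+.036)<.07)&(q[:,2]>.036)&(q[:,2]<.052)]
print(cv2.minAreaRect((q[:,:2]*1000).astype(np.float32)),q.mean(0),len(q))
p,w=cloud('top');np.save('top5.npy',w);cv2.imwrite('pics/t5.png',cv2.resize(p[190:370,300:610],None,fx=2.5,fy=2.5))
from fit import rect
print(rect(w,(460,210,590,360),.094,.106),rect(w,(470,230,570,290),.038,.05),rect(w,(490,290,560,325),.038,.05))
E
```

```text
clock: 14.45
position: [0.5236, -0.0487, 0.2106]
ee_rot: [0.993, 0.12, 0.0, 0.0]
ft_force: [-0.2, -0.4, 0.2]
grip_width: 0.993
[[ 0.971  0.238  0.   ]
 [ 0.238 -0.971 -0.001]
 [ 0.     0.001 -1.   ]] [ 0.52364396 -0.04870495  0.21058332]
((525.152587890625, -36.211856842041016), (9.469600677490234, 79.17176055908203), 14.275481224060059) [ 0.52480955 -0.03425208  0.04452689] 899
(array([ 492.9, -360.7]), array([252.7, 174.4]), 8.38, 2406, np.float64(0.0986), array([ 489.5, -360.9])) (array([ 541.3, -364.3]), array([136.9, 133.9]), 7.89, 1479, np.float64(0.0432), array([ 540.7, -362.1])) (array([ 444.4, -378.4]), array([134.1,  52.9]), -80.84, 1263, np.float64(0.0431), array([ 442.6, -364. ]))
```

View pics/t5.png

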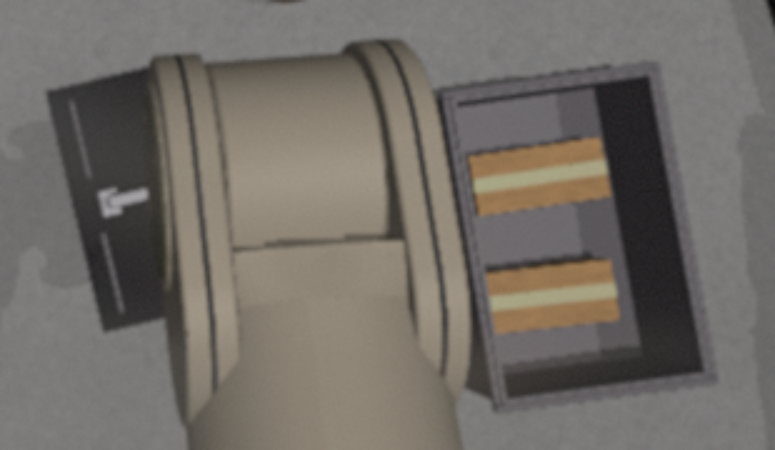

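View pics/w5.png

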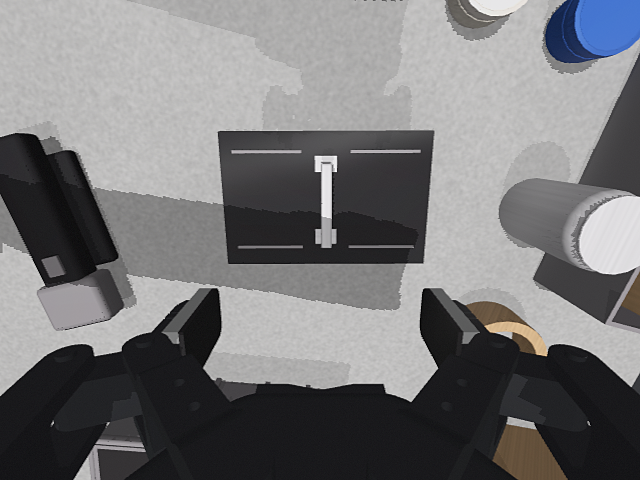

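Both cartons now lie side by side in the tote, which hasn't moved. The handle is at (326,203) in the wrist view. I'll go for the handle.

```bash
python3 -m crank '[[[0.02,0.21,0,0,0,0,85],[0,0,-0.6,0,0,0,85],[0,0,-0.7,0,0,0,85],[0,0,-0.7,0,0,0,85],[0,0,-0.5,0,0,0,85],[0,0,-0.2,0,0,0,85],[0,0,0,0,0,0,85]]]'
```

```text
clock: 15.42
position: [0.5248, -0.0349, 0.0483]
ee_rot: [0.993, 0.12, -0.0, -0.0]
ft_force: [-0.3, 0.3, 1.1]
grip_width: 0.997
```

```bash
python3 -m crank '[[[0,-0.02,-0.25,0,0,0,85],[0,0,-0.16,0,0,0,60],[0,0,0,0,0,0,30],[0,0,0,0,0,0,12],[0,0,0,0,0,0,6],[0,0,0,0,0,0,5],[0,0,0,0,0,0,5],[0,0,0,0,0,0,5]]]' 80
```

```text
clock: 16.42
position: [0.5252, -0.0365, 0.0243]
ee_rot: [0.993, 0.12, 0.0, 0.0]
ft_force: [-1.9, -0.0, 4.7]
grip_width: 0.093
```

```bash
python3 -m crank '[[[0,0,0.1,0,0,0,5],[0,0,0.4,0,0,0,5],[0,0,0.6,0,0,0,5],[0,0,0.6,0,0,0,5],[0,0,0.6,0,0,0,5],[0,0,0.6,0,0,0,5],[0,0,0.3,0,0,0,5],[0,0,0,0,0,0,5]]]'
python3 -m crank '[[[0,-0.3,0,0,0,-0.1,5],[-0.05,-0.6,0,0,0,-0.2,5],[-0.1,-0.8,0,0,0,-0.2,5],[-0.1,-0.8,0,0,0,-0.2,5],[-0.1,-0.8,0,0,0,-0.2,5],[-0.1,-0.8,0,0,0,-0.2,5],[-0.05,-0.6,0,0,0,0,5],[0,-0.35,0,0,0,0,5]]]'
python3 -m crank '[[[0,-0.2,0,0,0,0,5],[0,0,0,0,0,0,5],[0,0,0,0,0,0,5],[0,0,0,0,0,0,5]]]'
python3 - <<'E'
from h import *
o=manip.get_obs();print(R.from_quat(o['ee_rot']).as_matrix().round(3),o['position'])
p,w=cloud('wrist');cv2.imwrite('pics/w6.png',p);np.save('w6.npy',w)
p,w=cloud('top');cv2.imwrite('pics/t6.png',cv2.resize(p[190:370,440:610],None,fx=3.2,fy=3.2))
p,w=cloud('scene');cv2.imwrite('pics/s6.png',cv2.resize(p[150:420,0:300],None,fx=2.1,fy=2.1))
E
```

```text
clock: 17.42
position: [0.5251, -0.0365, 0.2162]
ee_rot: [0.993, 0.12, 0.001, 0.0]
ft_force: [0.3, -0.3, -1.9]
grip_width: 0.09
clock: 18.42
position: [0.4928, -0.3424, 0.2138]
ee_rot: [0.997, 0.071, -0.001, -0.001]
ft_force: [0.9, 0.8, -2.6]
grip_width: 0.094
clock: 18.92
position: [0.4952, -0.3503, 0.216]
ee_rot: [0.997, 0.073, 0.0, -0.0]
ft_force: [0.4, -0.1, -1.1]
grip_width: 0.095
[[ 0.989  0.146  0.   ]
 [ 0.146 -0.989  0.   ]
 [ 0.    -0.    -1.   ]] [ 0.49522412 -0.35033673  0.21597447]
```

View pics/w6.png

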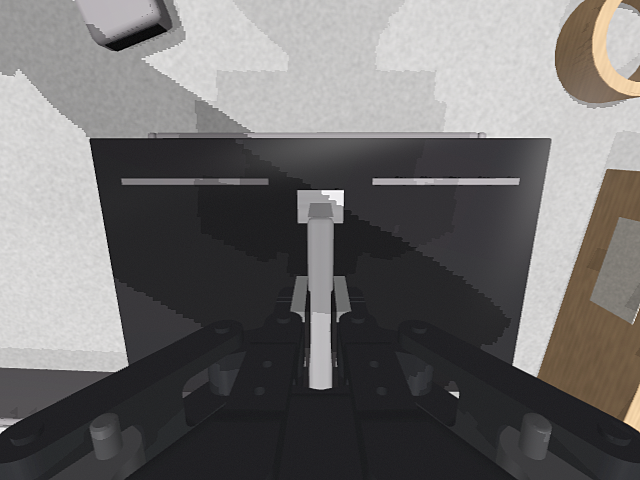

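View pics/s6.png

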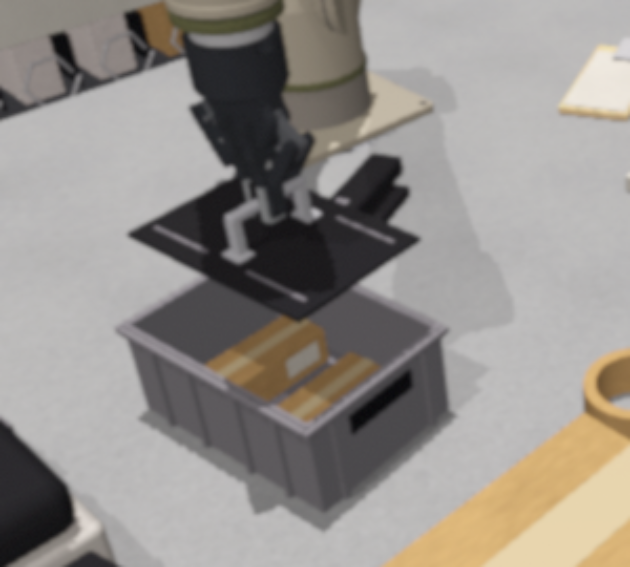

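Run:
```python
from h import *
w=np.load('w6.npy')
for (u,v) in [(110,150),(530,150),(150,320),(490,320),(320,150)]: print(u,v,w[v,u].round(4))
q=w.reshape(-1,3); q=q[(q[:,2]>.17)&(q[:,2]<.225)]
q1=q[np.abs(q[:,2]-np.median(q[:,2]))<.012]
A=np.c_[q1[:,:2],np.ones(len(q1))];print(np.linalg.lstsq(A,q1[:,2],rcond=None)[0],np.median(q[:,2]))
# plate front edge: corners
for v in (145,150,200,300):
    row=w[v]; m=np.where((row[:,2]>.18)&(row[:,2]<.21))[0]; print(v,m[0],m[-1],row[m[0]].round(4),row[m[-1]].round(4))
for u in (200,440):
    col=w[:,u]; m=np.where((col[:,2]>.18)&(col[:,2]<.21))[0]; print(u,m[0],col[m[0]].round(4))
```

```text
110 150 [ 0.3877 -0.3016  0.1966]
530 150 [ 0.5818 -0.2728  0.197 ]
150 320 [ 0.4069 -0.3886  0.1954]
490 320 [ 0.5879 -0.3611  0.1967]
320 150 [ 0.4848 -0.2872  0.1962]
[-0.00044266  0.00164141  0.19719244] 0.19641692354161955
145 90 550 [ 0.3781 -0.3007  0.196 ] [ 0.5902 -0.2693  0.1971]
150 91 549 [ 0.3789 -0.3029  0.1967] [ 0.5903 -0.2716  0.1974]
200 100 541 [ 0.3825 -0.3261  0.1966] [ 0.5951 -0.2947  0.1958]
300 117 523 [ 0.3902 -0.3785  0.1967] [ 0.6026 -0.3475  0.1958]
200 138 [ 0.4288 -0.29    0.1961]
440 138 [ 0.5388 -0.2738  0.1974]
```

```bash
python3 -m crank '[[[-0.02,-0.16,0,0,0,0,5],[0,0,-0.3,0,0,0,5],[0,0,-0.5,0,0,0,5],[0,0,-0.3,0,0,0,5],[0,0,-0.1,0,0,0,5],[0,0,0,0,0,0,5]]]'
python3 - <<'E'
from h import *
p,w=cloud('wrist');cv2.imwrite('pics/w7.png',p)
p,w=cloud('top');np.save('top7.npy',w);cv2.imwrite('pics/t7.png',cv2.resize(p[190:370,440:610],None,fx=3.2,fy=3.2))
E
```

```text
clock: 19.82
position: [0.4937, -0.3611, 0.1438]
ee_rot: [0.997, 0.072, 0.0, -0.0]
ft_force: [0.1, -0.1, -0.7]
grip_width: 0.095
```

View pics/w7.png

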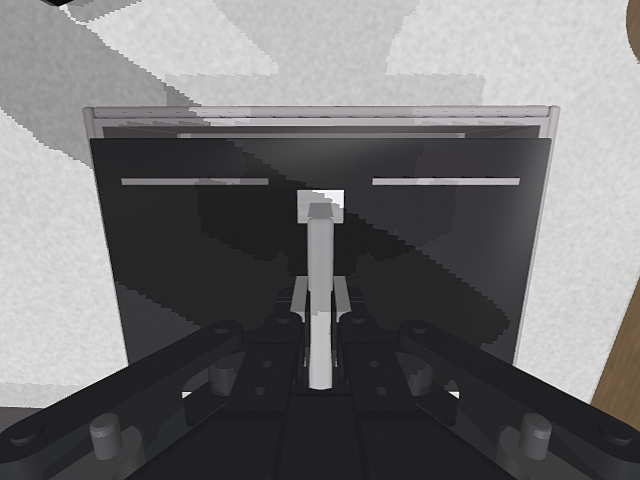

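View pics/t7.png

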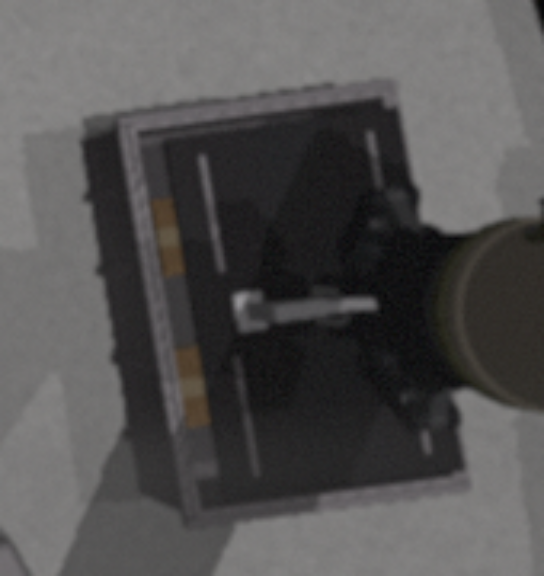

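Run:
```python
from h import *
c=manip.get_calibration('wrist');o=manip.get_obs();T=c['T_tool_cam']
Rm=R.from_quat(o['ee_rot'])
def px(u,v,z):
    d=np.array([(u-c['cx'])/c['fx'],(v-c['cy'])/c['fy'],1]); 
    o0=Rm.apply(T[:3,3])+o['position']; dd=Rm.apply(T[:3,:3]@d); return o0+dd*(z-o0[2])/dd[2]
a=px(83,107,.1);b=px(559,107,.1);e=px(91,138,.1245);f=px(550,138,.1245)
m=(a+b)/2; n=(e+f)/2; print(a,b,np.linalg.norm(a-b),'rim mid',m,'plate',e,f,np.linalg.norm(e-f),n)
y=np.array([-.146,.989,0]);print('tote c',m-y*.086,'div c',n-y*.07, np.degrees(np.arctan2(*(b-a)[[1,0]])),np.degrees(np.arctan2(*(f-e)[[1,0]])))
```

```text
[ 0.3579543  -0.29485085  0.1       ] [ 0.60465018 -0.2587101   0.1       ] 0.24932912370453367 rim mid [ 0.48130224 -0.27678047  0.1       ] plate [ 0.37755316 -0.30829395  0.1245    ] [ 0.58910611 -0.27731858  0.1245    ] 0.21380861452537345 [ 0.48332964 -0.29280626  0.1245    ]
tote c [ 0.49385824 -0.36183447  0.1       ] div c [ 0.49354964 -0.36203626  0.1245    ] 8.334496946470418 8.329999654067585
```

The plate and tote centres agree within 1 mm and 0.1°. I'll lower it.

```bash
python3 -m crank '[[[0,0,-0.3,0,0,0,5],[0,0,-0.3,0,0,0,5],[0,0,-0.3,0,0,0,5],[0,0,0,0,0,0,5]]]'
python3 -m crank '[[[0,0,-0.15,0,0,0,5],[0,0,-0.08,0,0,0,5],[0,0,-0.04,0,0,0,5],[0,0,0,0,0,0,5]]]'
```

```text
clock: 20.42
position: [0.4924, -0.3603, 0.0874]
ee_rot: [0.997, 0.073, -0.001, -0.001]
ft_force: [0.5, -1.2, -2.2]
grip_width: 0.09
clock: 20.92
position: [0.4936, -0.3611, 0.0736]
ee_rot: [0.997, 0.072, 0.0, -0.0]
ft_force: [-0.3, -0.2, -1.1]
grip_width: 0.095
```

```bash
python3 -m crank '[[[0,0,-0.04,0,0,0,5],[0,0,-0.03,0,0,0,5],[0,0,-0.02,0,0,0,5],[0,0,0,0,0,0,5]]]'
```

```text
clock: 21.42
position: [0.4935, -0.3611, 0.0684]
ee_rot: [0.997, 0.072, -0.0, 0.0]
ft_force: [-1.2, 1.4, 2.8]
grip_width: 0.098
```

```bash
python3 -m crank '[[[0,0,0,0,0,0,12],[0,0,0,0,0,0,20],[0,0,0,0,0,0,40],[0,0,0.2,0,0,0,40],[0,0,0.6,0,0,0,50],[0,0,0.6,0,0,0,60],[0,0,0.7,0,0,0,80],[0,0.7,0.3,0,0,-1,80]]]'
python3 -m crank '[[[0,0.9,0,0,0,-1,80],[0,0.9,0,0,0,-1,80],[0,0.9,0,0,0,-1,80],[0,0.9,0,0,0,-1,80],[0,0.9,0,0,0,-1,80],[0,0.9,0,0,0,-1,80],[0,0.9,0,0,0,-1,80],[0,0.9,0,0,0,-1,80]]]'
python3 - <<'E'
from h import *
o=manip.get_obs();print(o['joint_pos'])
p,w=cloud('top');np.save('top8.npy',w);cv2.imwrite('pics/t8.png',cv2.resize(p[190:370,300:610],None,fx=2.5,fy=2.5))
E
```

```text
clock: 22.42
position: [0.4936, -0.3219, 0.2155]
ee_rot: [1.0, 0.026, 0.002, 0.002]
ft_force: [0.0, 0.5, -0.0]
grip_width: 0.937
clock: 23.42
position: [0.4935, 0.1147, 0.2133]
ee_rot: [0.949, -0.316, 0.001, -0.0]
ft_force: [0.6, -0.7, -0.1]
grip_width: 0.935
[ 0.34941539  0.14053472 -0.71802316  1.76387002  0.09768667  1.27151415
 -1.03585205]
```

View pics/t8.png

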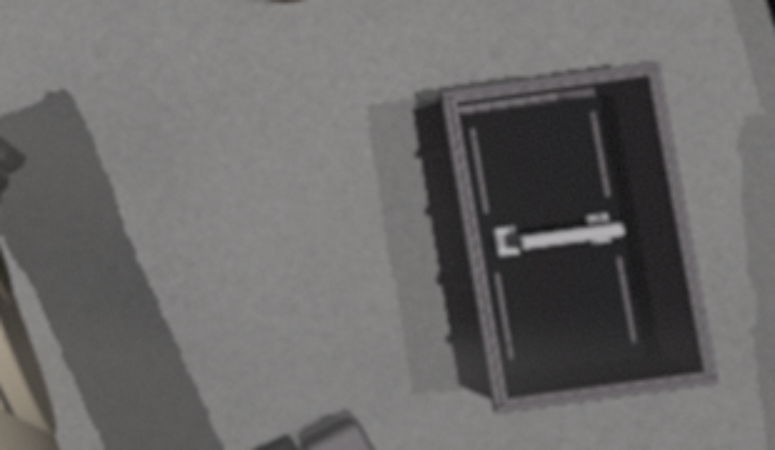

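The divider lies inside the tote with its handle at about (562,235). Next is tub A at (0.613, 0.177).

```bash
python3 -m crank '[[[0.25,0.1,0,0,0,-1,85],[0.25,0.1,0,0,0,-1,85],[0.25,0.1,0,0,0,-1,85],[0.25,0.1,0,0,0,-1,85],[0.25,0.1,0,0,0,-1,85],[0.25,0.1,0,0,0,-1,85],[0.25,0.1,0,0,0,-1,85],[0.25,0.1,0,0,0,-1,85]]]'
python3 -m crank '[[[0,0,0,0,0,-1,85],[0,0,0,0,0,0,85],[0,0,0,0,0,0,85]]]'
python3 - <<'E'
from h import *
o=manip.get_obs();print(o['joint_pos'],R.from_quat(o['ee_rot']).as_matrix().round(3),o['position'])
p,w=cloud('wrist');cv2.imwrite('pics/w9.png',p)
q=w.reshape(-1,3);q=q[(abs(q[:,0]-.613)<.05)&(abs(q[:,1]-.1775)<.05)&(q[:,2]>.04)&(q[:,2]<.052)]
print(cv2.minEnclosingCircle((q[:,:2]*1000).astype(np.float32)),q.mean(0),len(q))
w=np.load('top8.npy')
q=w.reshape(-1,3); X=q[:,:2]-[.493,-.361]; c,s=np.cos(.146),np.sin(.146); a=X@[c,s]; b=X@[-s,c]
m=(abs(a)<.1)&(abs(b)<.06)&(q[:,2]<.06)&(q[:,2]>.03)
print(np.linalg.lstsq(np.c_[a[m],b[m],np.ones(m.sum())],q[m,2],rcond=None)[0],m.sum())
E
```

```text
clock: 24.48
position: [0.6142, 0.1611, 0.213]
ee_rot: [0.783, -0.622, 0.0, -0.0]
ft_force: [-0.3, 0.3, 0.4]
grip_width: 0.996
clock: 24.85
position: [0.6135, 0.1609, 0.2127]
ee_rot: [0.757, -0.653, 0.0, -0.0]
ft_force: [0.9, -0.5, 0.8]
grip_width: 0.991
[ 0.10901255  0.4230188  -0.58557874  1.43614504  0.2349503   1.35202608
 -1.91046573] [[ 0.146 -0.989  0.001]
 [-0.989 -0.146 -0.   ]
 [ 0.    -0.001 -1.   ]] [0.61354106 0.16087224 0.21266573]
((613.2542114257812, 177.33840942382812), 31.046428680419922) [0.61407851 0.17750464 0.04468289] 3287
[0.00012761 0.00083946 0.04816413] 5454
```

View pics/w9.png

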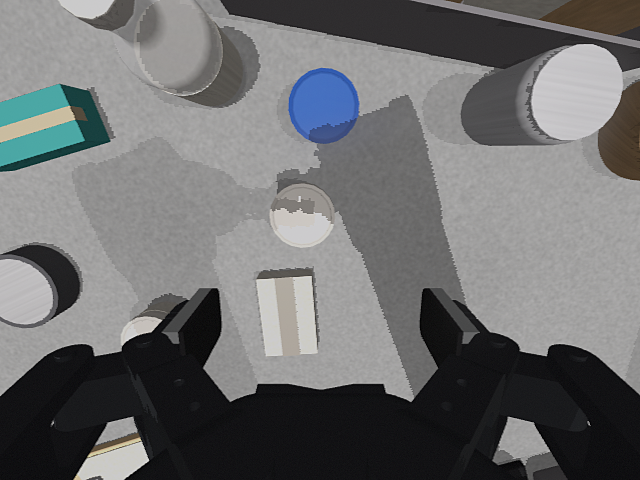

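Tub A is at (302,215), measured at (0.613, 0.1774) with radius 31 mm. The divider plane is level with its top at z = 0.048. I'll grasp the tub.

```bash
python3 -m crank '[[[0,0.28,0,0,0,0,85],[0,0,-0.6,0,0,0,85],[0,0,-0.6,0,0,0,85],[0,0,-0.6,0,0,0,85],[0,0,-0.6,0,0,0,85],[0,0,-0.2,0,0,0,85],[0,0,0,0,0,0,85]]]' 30
```

```text
clock: 25.78
position: [0.6134, 0.1784, 0.0562]
ee_rot: [0.757, -0.654, -0.0, 0.0]
ft_force: [0.2, 0.1, 0.2]
grip_width: 0.994
```

```bash
python3 -m crank '[[[0,-0.01,-0.35,0,0,0,85],[0,0,-0.33,0,0,0,85],[0,0,0,0,0,0,85],[0,0,0,0,0,0,70],[0,0,0,0,0,0,58],[0,0,0,0,0,0,56],[0,0,0,0,0,0,56],[0,0,0,0,0,0,56]]]' 30
python3 -m crank '[[[0,0,0.1,0,0,0,56],[0,0,0.4,0,0,0,56],[0,0,0.6,0,0,0,56],[0,0,0.6,0,0,0,56],[0,0,0.6,0,0,0,56],[0,0,0.6,0,0,0,56],[0,0,0.4,0,0,0,56],[0,0,0,0,0,0,56]]]' 30
```

```text
clock: 26.78
position: [0.6142, 0.1775, 0.0163]
ee_rot: [0.756, -0.654, 0.0, -0.001]
ft_force: [0.5, -0.3, 6.0]
grip_width: 0.718
clock: 27.78
position: [0.6142, 0.1774, 0.2151]
ee_rot: [0.756, -0.654, 0.001, -0.001]
ft_force: [-0.7, 0.1, -1.9]
grip_width: 0.717
```

```bash
python3 -m crank '[[[0,-0.4,0,0,0,0,56],[-0.1,-0.7,0,0,0,0,56],[-0.1,-0.8,0,0,0,0,56],[-0.1,-0.8,0,0,0,0,56],[-0.1,-0.8,0,0,0,0,56],[-0.1,-0.8,0,0,0,0,56],[-0.1,-0.8,0,0,0,0,56],[-0.1,-0.8,0,0,0,0,56]]]'
python3 -m crank '[[[-0.1,-0.8,0,0,0,0,56],[-0.1,-0.8,0,0,0,0,56],[-0.1,-0.7,0,0,0,0,56],[0,-0.4,0,0,0,0,56],[0,-0.2,0,0,0,0,56],[0,0,0,0,0,0,56],[0,0,0,0,0,0,56]]]'
```

```text
clock: 28.78
position: [0.5704, -0.1784, 0.2116]
ee_rot: [0.756, -0.654, -0.001, 0.001]
ft_force: [-0.2, -0.8, -1.7]
grip_width: 0.714
clock: 29.65
position: [0.5544, -0.3489, 0.2134]
ee_rot: [0.757, -0.653, -0.0, -0.0]
ft_force: [0.3, 0.2, -1.5]
grip_width: 0.714
```

```bash
python3 -m crank '[[[0,-0.05,-0.4,0,0,0,56],[0,0,-0.6,0,0,0,56],[0,0,-0.6,0,0,0,56],[0,0,-0.4,0,0,0,56],[0,0,0,0,0,0,56],[0,0,0,0,0,0,56]]]'
python3 - <<'E'
from h import *
p,w=cloud('top');cv2.imwrite('pics/t10.png',cv2.resize(p[190:370,440:610],None,fx=3.2,fy=3.2))
p,w=cloud('wrist');cv2.imwrite('pics/w10.png',p)
E
```

```text
clock: 30.4
position: [0.5545, -0.3535, 0.0949]
ee_rot: [0.757, -0.654, 0.001, -0.0]
ft_force: [-0.2, -0.1, -1.4]
grip_width: 0.715
```

View pics/w10.png

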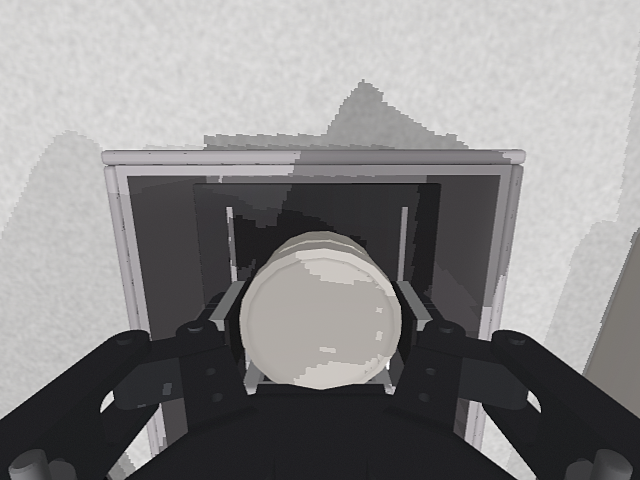

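The tub is centred between the tote's side walls and held level. I'll lower the last 29 mm slowly.

```bash
python3 -m crank '[[[0,0.02,-0.2,0,0,0,56],[0,0,-0.12,0,0,0,56],[0,0,-0.08,0,0,0,56],[0,0,-0.04,0,0,0,56],[0,0,0,0,0,0,56]]]'
```

```text
clock: 31.12
position: [0.5535, -0.3527, 0.0668]
ee_rot: [0.756, -0.654, -0.0, 0.0]
ft_force: [-0.2, 0.4, -1.7]
grip_width: 0.715
```

```bash
python3 -m crank '[[[0,0,-0.02,0,0,0,56],[0,0,-0.02,0,0,0,56],[0,0,0,0,0,0,56]]]'
```

```text
clock: 31.5
position: [0.5538, -0.3528, 0.0653]
ee_rot: [0.756, -0.654, 0.0, 0.0]
ft_force: [-1.7, 1.8, 4.4]
grip_width: 0.715
```

Contact (+4.4 N). Releasing.

```bash
python3 -m crank '[[[0,0,0,0,0,0,66],[0,0,0,0,0,0,72],[0,0,0,0,0,0,76],[0,0,0.2,0,0,0,76],[0,0,0.6,0,0,0,76],[0,0,0.7,0,0,0,76],[0,0,0.7,0,0,0,80],[0,0.5,0.2,0,0,0,80]]]'
python3 -m crank '[[[-0.1,0.9,0,0,0,0,85],[-0.1,0.9,0,0,0,0,85],[-0.1,0.9,0,0,0,0,85],[-0.1,0.9,0,0,0,0,85],[-0.2,0.9,0,0,0,0,85],[-0.2,0.9,0,0,0,0,85],[-0.2,0.9,0,0,0,0,85],[-0.2,0.9,0,0,0,0,85]]]'
```

```text
clock: 32.5
position: [0.554, -0.3253, 0.2126]
ee_rot: [0.755, -0.655, 0.003, -0.0]
ft_force: [-0.1, 1.3, -0.6]
grip_width: 0.938
clock: 33.5
position: [0.4811, 0.1111, 0.2096]
ee_rot: [0.756, -0.654, 0.001, -0.0]
ft_force: [1.1, 0.5, 0.7]
grip_width: 0.998
```

```bash
python3 -m crank '[[[-0.1,0.8,0,0,0,0,85],[-0.1,0.8,0,0,0,0,85],[-0.1,0.8,0,0,0,0,85],[-0.1,0.5,0,0,0,0,85],[0,0.25,0,0,0,0,85],[0,0,0,0,0,0,85],[0,0,0,0,0,0,85]]]'
python3 - <<'E'
from h import *
o=manip.get_obs();print(o['joint_pos'],o['position'])
p,w=cloud('wrist');cv2.imwrite('pics/w11.png',p)
q=w.reshape(-1,3);q=q[(abs(q[:,0]-.456)<.05)&(abs(q[:,1]-.317)<.05)&(q[:,2]>.04)&(q[:,2]<.052)]
print(cv2.minEnclosingCircle((q[:,:2]*1000).astype(np.float32)),q.mean(0),len(q))
p,w=cloud('top');np.save('top11.npy',w);cv2.imwrite('pics/t11.png',cv2.resize(p[190:370,300:610],None,fx=2.5,fy=2.5))
q=w.reshape(-1,3);q=q[(abs(q[:,0]-.554)<.05)&(abs(q[:,1]+.353)<.05)&(q[:,2]>.085)&(q[:,2]<.098)]
print(cv2.minEnclosingCircle((q[:,:2]*1000).astype(np.float32)),q.mean(0),len(q))
E
```

```text
clock: 34.38
position: [0.4583, 0.2968, 0.2085]
ee_rot: [0.756, -0.655, 0.0, 0.0]
ft_force: [0.3, -0.3, -0.2]
grip_width: 0.997
[ 0.03271767  0.26362192 -0.80154093  1.67003237  0.19677427  1.29167142
 -2.23390027] [0.45827757 0.2968001  0.20853114]
((455.9153747558594, 316.9926452636719), 31.022994995117188) [0.45673139 0.31712225 0.04460184] 3372
((566.8698120117188, -342.6886291503906), 48.074405670166016) [ 0.55322735 -0.35208147  0.09265297] 834
```

View pics/w11.png

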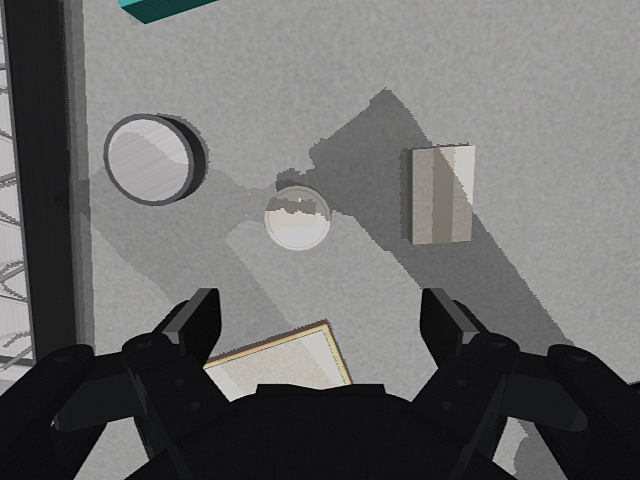

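View pics/t11.png

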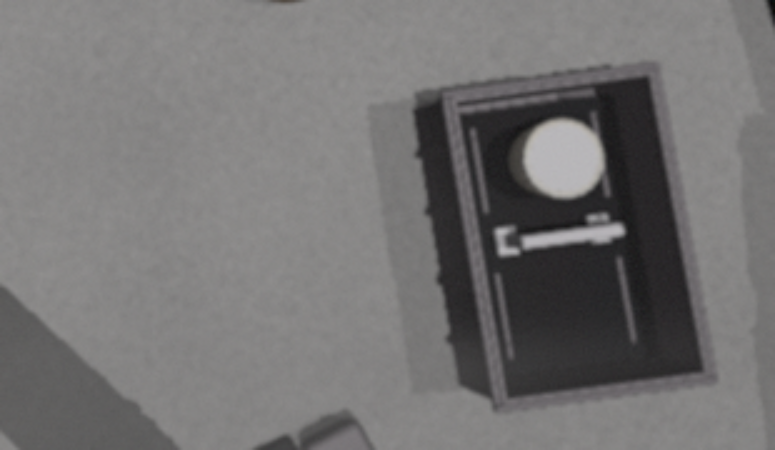

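Tub A stands upright on the divider at (562,158). Tub B is at (297,218), measured at (0.456, 0.317) with free space around it.

```bash
python3 -m crank '[[[-0.04,0.34,0,0,0,0,85],[0,0,-0.5,0,0,0,85],[0,0,-0.6,0,0,0,85],[0,0,-0.6,0,0,0,85],[0,0,-0.6,0,0,0,85],[0,0,-0.2,0,0,0,85],[0,0,0,0,0,0,85]]]' 30
```

```text
clock: 35.35
position: [0.4553, 0.3183, 0.0586]
ee_rot: [0.756, -0.654, -0.0, 0.0]
ft_force: [-0.4, -0.1, -0.2]
grip_width: 0.997
```

```bash
python3 -m crank '[[[0.01,-0.02,-0.38,0,0,0,85],[0,0,-0.34,0,0,0,85],[0,0,0,0,0,0,85],[0,0,0,0,0,0,70],[0,0,0,0,0,0,58],[0,0,0,0,0,0,56],[0,0,0,0,0,0,56],[0,0,0,0,0,0,56]]]' 30
python3 -m crank '[[[0,0,0.1,0,0,0,56],[0,0,0.4,0,0,0,56],[0,0,0.6,0,0,0,56],[0,0,0.6,0,0,0,56],[0,0,0.6,0,0,0,56],[0,0,0.6,0,0,0,56],[0,0,0.4,0,0,0,56],[0,0,0,0,0,0,56]]]' 30
```

```text
clock: 36.35
position: [0.4563, 0.3181, 0.0165]
ee_rot: [0.757, -0.654, 0.0, -0.001]
ft_force: [-1.7, -0.9, 6.3]
grip_width: 0.723
clock: 37.35
position: [0.4564, 0.3182, 0.2153]
ee_rot: [0.756, -0.654, 0.001, -0.002]
ft_force: [0.4, 0.3, -2.5]
grip_width: 0.719
```

```bash
python3 -m crank '[[[0.1,-0.4,0,0,0,0,56],[0.2,-0.7,0,0,0,0,56],[0.2,-0.8,0,0,0,0,56],[0.2,-0.8,0,0,0,0,56],[0.2,-0.8,0,0,0,0,56],[0.1,-0.8,0,0,0,0,56],[0,-0.8,0,0,0,0,56],[-0.1,-0.8,0,0,0,0,56]]]'
python3 -m crank '[[[-0.2,-0.8,0,0,0,0,56],[-0.2,-0.8,0,0,0,0,56],[-0.2,-0.8,0,0,0,0,56],[-0.2,-0.8,0,0,0,0,56],[-0.2,-0.8,0,0,0,0,56],[-0.2,-0.7,0,0,0,0,56],[-0.1,-0.45,0,0,0,0,56],[0,-0.2,0,0,0,0,56]]]'
python3 -m crank '[[[0,0,0,0,0,0,56],[0,0,0,0,0,0,56]]]'
```

```text
clock: 38.35
position: [0.5091, -0.0381, 0.2121]
ee_rot: [0.756, -0.654, -0.001, 0.0]
ft_force: [0.4, -0.2, -1.5]
grip_width: 0.712
clock: 39.35
position: [0.4305, -0.3587, 0.212]
ee_rot: [0.756, -0.655, -0.001, 0.0]
ft_force: [-0.1, 0.0, -1.8]
grip_width: 0.715
clock: 39.6
position: [0.4325, -0.3559, 0.2131]
ee_rot: [0.757, -0.653, -0.0, -0.0]
ft_force: [-0.1, 0.3, -0.1]
grip_width: 0.714
```

```bash
python3 -m crank '[[[0,-0.23,-0.4,0,0,0,56],[0,0,-0.6,0,0,0,56],[0,0,-0.6,0,0,0,56],[0,0,-0.4,0,0,0,56],[0,0,0,0,0,0,56],[0,0,0,0,0,0,56]]]'
python3 - <<'E'
from h import *
p,w=cloud('wrist');cv2.imwrite('pics/w12.png',p)
E
```

```text
clock: 40.35
position: [0.4327, -0.371, 0.0947]
ee_rot: [0.757, -0.654, 0.001, -0.0]
ft_force: [0.5, -0.1, -0.1]
grip_width: 0.718
```

View pics/w12.png

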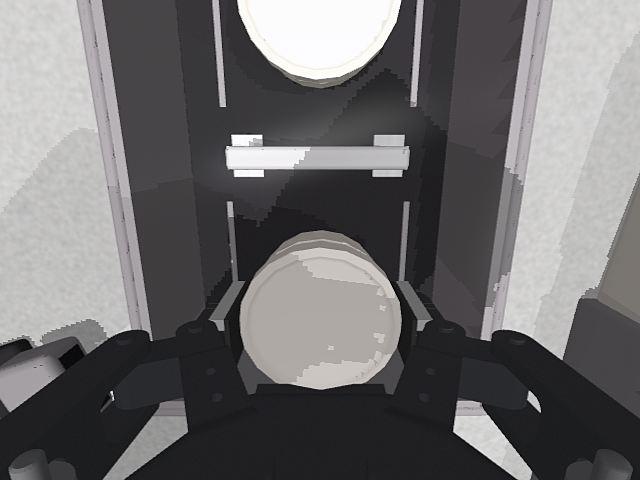

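Tub B at (320,318) is centred on the near side, clear of the handle at (318,158). I'll lower it.

```bash
python3 -m crank '[[[0,0.02,-0.2,0,0,0,56],[0,0,-0.12,0,0,0,56],[0,0,-0.08,0,0,0,56],[0,0,-0.06,0,0,0,56],[0,0,-0.02,0,0,0,56],[0,0,0,0,0,0,56]]]'
```

```text
clock: 41.15
position: [0.4317, -0.37, 0.0655]
ee_rot: [0.756, -0.654, -0.0, 0.0]
ft_force: [-5.8, 3.8, 9.6]
grip_width: 0.715
```

```bash
python3 -m crank '[[[0,0,0,0,0,0,66],[0,0,0,0,0,0,72],[0,0,0,0,0,0,76],[0,0,0.2,0,0,0,76],[0,0,0.6,0,0,0,76],[0,0,0.7,0,0,0,76],[0,0,0.7,0,0,0,80],[0,0.5,0.3,0,0,0,80]]]'
python3 -m crank '[[[0.1,0.9,0,0,0,0,80],[0.1,0.9,0,0,0,0,80],[0.1,0.9,0,0,0,0,80],[0.1,0.8,0,0,0,0,80],[0,0.4,0,0,0,0,80],[0,0,0,0,0,0,80],[0,0,0,0,0,0,80]]]'
python3 - <<'E'
from h import *
p,w=cloud('top');np.save('top13.npy',w);cv2.imwrite('pics/t13.png',p)
w0=np.load('top.npy')
from fit import rect
print('rim',rect(w,(460,210,590,360),.0965,.106))
q=w.reshape(-1,3); X=q[:,:2]-[.493,-.361]; c,s=np.cos(.146),np.sin(.146); a=X@[c,s]; b=X@[-s,c]
def pl(m): print(np.linalg.lstsq(np.c_[a[m],b[m],np.ones(m.sum())],q[m,2],rcond=None)[0].round(4),m.sum())
pl((abs(a)<.1)&(abs(b)<.06)&(q[:,2]<.056)&(q[:,2]>.03))
for sg in (1,-1):
    m=(abs(a-sg*.062)<.04)&(abs(b)<.04)&(q[:,2]>.086)&(q[:,2]<.104); pl(m); print('tub',cv2.minEnclosingCircle((np.c_[a[m],b[m]]*1000).astype(np.float32)))
for n,bx,z0,z1 in [('barbox',(240,250,285,310),.016,.028),('tin',(105,255,155,310),.028,.042),('can',(320,135,365,175),.105,.12),('drink',(180,135,230,190),.15,.2),('tape',(385,135,450,195),.04,.055)]: print(n,rect(w,bx,z0,z1)[0],rect(w0,bx,z0,z1)[0])
p,w=cloud('scene');cv2.imwrite('pics/s13.png',p)
E
```

```text
clock: 42.15
position: [0.432, -0.342, 0.218]
ee_rot: [0.755, -0.655, 0.002, 0.0]
ft_force: [0.7, 0.9, 0.8]
grip_width: 0.936
clock: 43.02
position: [0.4558, -0.1071, 0.215]
ee_rot: [0.756, -0.654, 0.0, 0.0]
ft_force: [-0.6, 0.2, -0.7]
grip_width: 0.937
rim (array([ 493.2, -360.3]), array([251.6, 173.1]), 8.34, 1490, np.float64(0.099), array([ 528. , -379.5]))
[-0.0025  0.0023  0.0483] 2165
[ 0.003  -0.0112  0.0925] 824
tub ((59.720314025878906, -0.291445255279541), 32.273624420166016)
[-0.1235  0.919   0.1122] 18
tub ((-61.104827880859375, -28.564857482910156), 10.459951400756836)
barbox [493.2 178.9] [493.1 179.3]
tin [487.3 459.9] [487.6 460.5]
can [736.2   5.4] [736.8   6. ]
drink [730.  279.6] [729.7 279.2]
tape [ 742.2 -153.6] [ 741.7 -154.1]
```

View pics/t13.png

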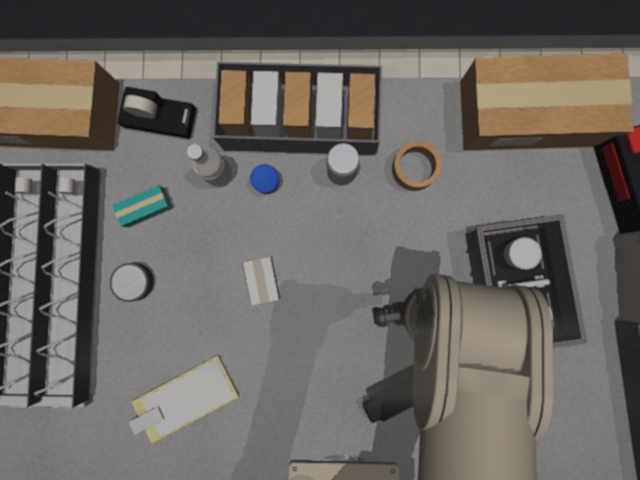

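View pics/s13.png

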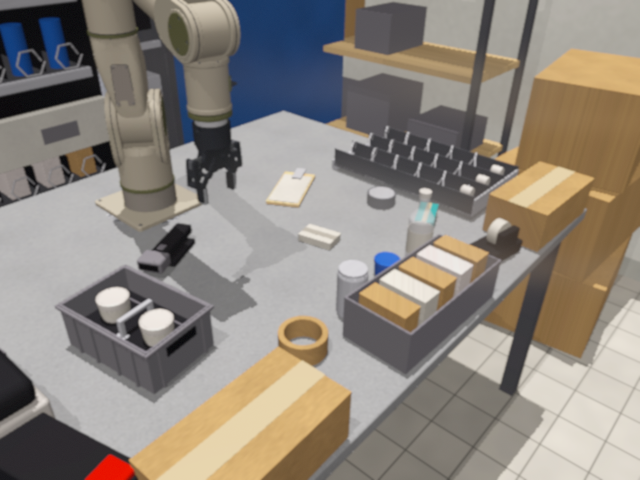

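The scene view shows both tubs upright at (112,303) and (157,327), one on each side of the handle. The arm hides the near tub from the top camera, so I'll move it aside for one last check.

```bash
python3 -m crank '[[[0.1,0.8,0,0,0,0,80],[0.1,0.9,0,0,0,0,80],[0,0.9,0,0,0,0,80],[0,0.8,0,0,0,0,80],[0,0.4,0,0,0,0,80],[0,0,0,0,0,0,80],[0,0,0,0,0,0,80],[0,0,0,0,0,0,80]]]'
python3 - <<'E'
from h import *
p,w=cloud('top');cv2.imwrite('pics/t14.png',cv2.resize(p[190:370,440:610],None,fx=3.2,fy=3.2))
q=w.reshape(-1,3); X=q[:,:2]-[.493,-.361]; c,s=np.cos(.146),np.sin(.146); a=X@[c,s]; b=X@[-s,c]
def pl(m): print(np.linalg.lstsq(np.c_[a[m],b[m],np.ones(m.sum())],q[m,2],rcond=None)[0].round(4),m.sum())
pl((abs(a)<.1)&(abs(b)<.06)&(q[:,2]<.056)&(q[:,2]>.03))
for sg in (1,-1):
    m=(abs(a-sg*.062)<.04)&(abs(b)<.04)&(q[:,2]>.09)&(q[:,2]<.104); pl(m); print('tub',cv2.minEnclosingCircle((np.c_[a[m],b[m]]*1000).astype(np.float32)))
E
```

```text
clock: 44.12
position: [0.4681, 0.1204, 0.2145]
ee_rot: [0.756, -0.655, 0.0, 0.0]
ft_force: [-0.4, 0.1, -1.0]
grip_width: 0.937
[0.0009 0.0013 0.0482] 3549
[0.0002 0.0089 0.093 ] 768
tub ((60.26001739501953, -0.7399143576622009), 31.530797958374023)
[-0.0009  0.0006  0.093 ] 798
tub ((-62.141658782958984, -0.01679660938680172), 31.982973098754883)
```

View pics/t14.png

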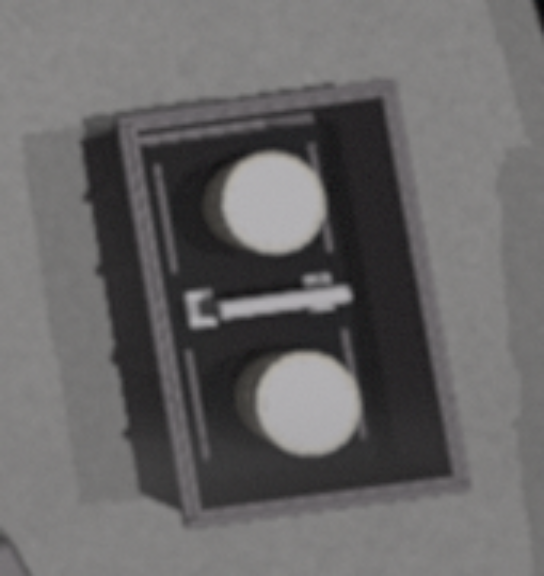

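Both tubs stand level at +60 mm and −62 mm, the divider is level, and the arm is clear. Handing in.

```bash
python3 -c "
from workcell import manip
print(manip.hand_in())"
```

```text
the job is handed in; nothing more can be done
None
```

The tote is packed and handed in at about 44 s of the 72 s; hand-in gave no verdict. I laid the second carton crosswise in the free end, lowered the divider onto both cartons, and stood one white tub on each side of the handle.

| Last check | Result |
|---|---|
| Cartons | both tops at 43 mm, about 50 mm either side of the tote's middle (checked before the divider covered them) |
| Divider | tilt under 0.002 rad, top at 48 mm |
| Tubs | +60 mm and −62 mm from the middle, lids level (within 0.01 rad) |
| Tote | moved about 1 mm or less |
| Bystanders | moved less than 1 mm |
| Robot | clear of everything |

- **Carton:** while lowering it I felt about 5 N sideways, so I placed it about 8 mm nearer the middle. The same sideways force came back when it touched the floor, so a brush against the tote wall was not confirmed.
- **Tub B:** it met the divider with about 10 N; the check afterwards showed nothing had shifted.
- **Top camera:** the first final picture had the arm over tub B, so its fit failed. I moved the arm aside and measured again, which gave the tub and divider values in the table.

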